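# Load the sample carrier for the next run

## Task

Load the white sample carrier for the next run: the orange-capped bottle goes in the large bore, the white-capped vial in the white-collared bore, the blue-capped vial in the blue-collared bore, and the light-sensitive amber vial in the black shielding block. Set each one down upright and fully seated, without dropping or tipping it. The blue-capped bottle and the clear vial with the black cap are not part of this run: leave them standing where they are.

Things in the scene. Friction and masses are not known exactly. Their poses are not given: they have to be found in the camera images.
- bottle_orange: Plastic bottle with an ORANGE cap, loose, upright, 60 mm across up to 70 mm high, then a sloping shoulder up to the 45 mm cap (93 to 119 mm high), 150 to 330 g. Origin: centre of underside, z up. Grip the cap from above, fingertips about 96 mm above the underside. Tall: once in the carrier it is in the way of a hand that lowers a vial beside it.
- vial_white: Glass vial, screw cap, loose, upright. Origin: centre of underside, z up. Colourless with a WHITE cap. 23 mm across up to 33 mm high, 47 mm tall with its narrower 21 mm cap, 18 g. Grip from above, fingertips about 19 mm above its underside: lower, they would meet the top face of the block, which comes 16 mm up the seated vial.
- vial_blue: Glass vial, screw cap, loose, upright. Origin: centre of underside, z up. Colourless with a BLUE cap, the largest vial: 27 mm across up to 40 mm high, 56 mm tall with its narrower 22 mm cap, 18 g. Grip from above, fingertips about 19 mm above its underside: lower, they would meet the top face of the block, which comes 16 mm up the seated vial.
- vial_amber: Glass vial, screw cap, loose, upright. Origin: centre of underside, z up. BROWN (amber) with a black cap. 23 mm across up to 33 mm high, 47 mm tall with its narrower 21 mm cap, 18 g. Grip from above, fingertips about 19 mm above its underside: lower, they would meet the top face of the block, which comes 16 mm up the seated vial.
- vial_clear: Glass vial, screw cap, loose, upright. Origin: centre of underside, z up. COLOURLESS with a BLACK cap, 23 mm across, 47 mm tall; does not belong to this run. From straight above it looks like the amber vial: only the colour of the glass tells them apart.
- bottle_blue: Plastic bottle with a BLUE cap, 68 mm across, 134 mm tall, loose, upright; does not belong to this run. Origin: centre of underside, z up.
- cup_bottle: Grey, with the one LARGE bore, for the bottle: 69 mm at the floor, 77 mm at the mouth. Fixed block 84x84x20 mm, one of four set 2x2, 85 mm apart, in a white tray (178 mm square, rim 16 mm high) and turned with it. Origin: centre of its underside, 4 mm above the worktop; z up. Bore floor 4 mm above the origin, straight to 11 mm, then a guiding cone up to the top face at 20 mm. 
- well_white: Grey, small bore with WHITE collar: 34 mm at the floor, 44 mm at the mouth. Fixed block 84x84x20 mm, one of four set 2x2, 85 mm apart, in a white tray (178 mm square, rim 16 mm high) and turned with it. Origin: centre of its underside, 4 mm above the worktop; z up. Bore floor 4 mm above the origin, straight to 11 mm, then a guiding cone up to the top face at 20 mm. 
- well_blue: Grey, small bore with BLUE collar: 37 mm at the floor, 47 mm at the mouth. Fixed block 84x84x20 mm, one of four set 2x2, 85 mm apart, in a white tray (178 mm square, rim 16 mm high) and turned with it. Origin: centre of its underside, 4 mm above the worktop; z up. Bore floor 4 mm above the origin, straight to 11 mm, then a guiding cone up to the top face at 20 mm. 
- well_dark: All BLACK, light-shielding, small bore: 34 mm at the floor, 44 mm at the mouth. Fixed block 84x84x20 mm, one of four set 2x2, 85 mm apart, in a white tray (178 mm square, rim 16 mm high) and turned with it. Origin: centre of its underside, 4 mm above the worktop; z up. Bore floor 4 mm above the origin, straight to 11 mm, then a guiding cone up to the top face at 20 mm. 
There are look-alikes about, which are no part of the job. What is shaped like the vial_amber but purple or turquoise is not meant.

How it is judged:
By the outcome, as a careful person would: the job done as asked, in the order asked, and still so for the second after the job is handed in, with the robot touching nothing.
It also fails if it takes over 112 s, if anything falls off the work surface, if the arm or the gripper's body presses on something with over 40 N, if the wrist force passes 120 N, or if a joint passes its speed limit or range.

## Robot

A 6-joint arm with a two-finger parallel gripper is mounted at the origin on a cart in front of the work surface, level with it; the furniture and walls round the work are solid. World frame = base frame: x ahead of the robot, y to its left, z up, the work surface at z = 0. Lengths are in m, angles in rad, forces in N, time in s.
With the tool pointing down it reaches from about 0.225 to 0.875 m from the base axis. Payload 3.4 kg.
Tool frame: the origin (TCP) lies at the very end of the fingers, on their centre line; the grasp point (between the pads) lies behind it (manip.grasp_offset is the z of the grasp point in the tool frame, in m); z points along the fingers, y is the line along which they close (so a half turn about z gives the same grasp; the last joint's range is limited). The gripper opens to 85 mm and grips with 20 to 120 N. Pads are 22 mm wide; open, the fingers measure 114 mm over their backs; the gripper's body (76 mm by 85 mm) begins 54 mm behind the grasp point. The pads swing forward as they close: fully open they stand 13 mm farther back than shut.
Start: joints at [-1.32, 0.276, 1.505, -0, 1.361, -0.121], TCP at [0.209, -0.536, 0.231] pointing down, gripper open.
Joint ranges: [-2.89, 2.89], [-0.75, 2.08], [0.22, 2.7], [-1.18, 4.32], [0.11, 2.71], [-2.7, 2.7]. Speed limits (rad/s): [2.57, 2.57, 3.14, 3.14, 3.14, 3.14].

## Interface

Orientations are given as a unit quaternion [w, x, y, z].
In Python, from rig import manip gives the robot as it stands.
- The arm moves only by the shell command python3 -m pendant 'ROWS' [FORCE]. ROWS is JSON, a list of rows, each an object of numbers: "dx", "dy", "dz": the shift along the tool's x, y, z in m; "rx", "ry", "rz": the turn, a rotation vector about the tool's x, y, z in degrees; "hand": the finger opening in m, from 0 to 0.0854. In form: [{"dx": .., "dy": .., "dz": .., "rx": .., "ry": .., "rz": .., "hand": ..}, ...]. A call has 1 to 12 rows; each row shifts and turns the commanded pose from where the row before left it, along the tool's axes as they then stand; what a row does not reach is not made up. A row lasts 1/12 s, in which the tool goes at most 41.7 mm and 7.16 degrees, less where a joint would pass 70% of its speed; a pose out of reach is approached as far as the arm can. A call is refused whole if a number of a shift passes 0.0417 or a number of a turn 7.16, either way. A call with a gripper value outside its range is refused whole. The fingers move at their own pace and stop on an object; FORCE is the grip in N (left out, the last holds). Time passes only in rows, so rows that do not move let the fingers close. It gives the time, the measured TCP pose, the force, the opening and the grip force at its end, in the units of the state.
- manip.get_state(): the state, without advancing time (a new reading comes with each control period).
- manip.get_image(name): name is "scene" or "top" or "wrist"; returns a dict with "frame" (400x640x3 uint8, red, green, blue), "fx", "fy", "cx", "cy" (pixels), "position" and "attitude" of the camera in the world; the wrist camera has in their place "mount" (4x4, takes a point from camera to tool coordinates, whose origin is the TCP and whose axes are the flange's). Camera axes: x right, y up, looking along -z (the intrinsics and any distortion apply to the point x, -y, -z); pixel columns grow to the right and rows downward; lengths in m; the calibration is good to about 2 mm. A picture is of the moment at which its call begins: read the wrist's pose just before it. There is no depth.
- manip.sign_off(): hands the job in; it is judged then, once.
The state is a dict: "clock": time; "qpos": joint angles; "qd": joint speeds; "effort": joint torques, N m; "position": TCP position; "ee_rot": TCP orientation; "contact_force": force on the tool from outside, world axes, zero at the start; "moment": the same for the moment, N m; "width": finger opening in m; "gripper_force": force on a finger pad.
Only numpy, scipy, OpenCV 4.12 (cv2) and the standard library are available. Lean on these libraries where they do the work, as an engineer would, in place of code of your own. Each camera call takes 0.05 s, during which the arm holds its last target. There are 200 camera calls.

## Working session

There is one attempt and no reset: what is moved stays moved. The work goes in short steps, Python scripts to look and compute and a shell command to move; the robot and the scene stay as the last step left them, time stands still between calls to the robot, and variables do not carry over. Pictures are saved under pics/ and viewed, at most 14 in all, crops included, and the job is handed in when it is done.

```bash
ls; mkdir -p pics; python3 - <<'E'
from rig import manip
import cv2
for n in ["top","scene"]:
    i=manip.get_image(n); cv2.imwrite(f"pics/{n}0.png",i["frame"][:,:,::-1])
    print({k:v for k,v in i.items() if k!="frame"})
i=manip.get_image("wrist"); print({k:v for k,v in i.items() if k!="frame"})
s=manip.get_state();print(s, manip.grasp_offset)
E
```

```text
pics
{'fx': 501.15404266435866, 'fy': 501.15404266435866, 'cx': 314.90760544929066, 'cy': 196.33406869913605, 'position': array([ 0.41069865, -0.05030701,  1.53404539]), 'attitude': array([ 0.70742887,  0.02269318, -0.02428382, -0.70600262])}
{'fx': 419.037854823826, 'fy': 419.037854823826, 'cx': 322.45926142663694, 'cy': 202.13461651135268, 'position': array([0.15766045, 0.58355289, 0.66941033]), 'attitude': array([-0.21899457, -0.10796285,  0.39698986,  0.88475107])}
{'fx': 279.02300626141783, 'fy': 279.02300626141783, 'cx': 315.7417715164788, 'cy': 199.97625215036712, 'mount': array([[-6.88626558e-04,  9.54665804e-01,  2.97678902e-01,
         7.54201910e-02],
       [ 9.99999762e-01,  6.46421427e-04,  2.40225162e-04,
        -7.19633673e-04],
       [ 3.69087259e-05,  2.97678997e-01, -9.54666022e-01,
        -1.41106078e-01],
       [ 0.00000000e+00,  0.00000000e+00,  0.00000000e+00,
         1.00000000e+00]])}
{'clock': 0.15, 'qpos': array([-1.32000087e+00,  2.76466717e-01,  1.50579497e+00, -2.05717670e-05,
        1.36069851e+00, -1.20971105e-01]), 'qd': array([ 2.99207541e-04, -2.54785935e-06, -2.25815710e-03,  6.90455720e-04,
       -1.81663800e-03,  3.71519804e-04]), 'effort': array([ 1.75147157e-03, -4.17143118e+01, -2.46033543e+01,  2.90926323e-05,
        7.61480274e-03, -1.04678710e-05]), 'position': array([ 0.20878688, -0.53535848,  0.23064761]), 'ee_rot': array([-6.81675215e-04,  9.82772763e-01,  1.84816745e-01, -5.43907381e-05]), 'contact_force': array([-0.48573395,  0.10207421,  0.48412647]), 'moment': array([-0.00436659, -0.06861176, -0.04904701]), 'gripper_force': 0.0, 'width': 0.08502670376929734} -0.0187
```

View pics/top0.png

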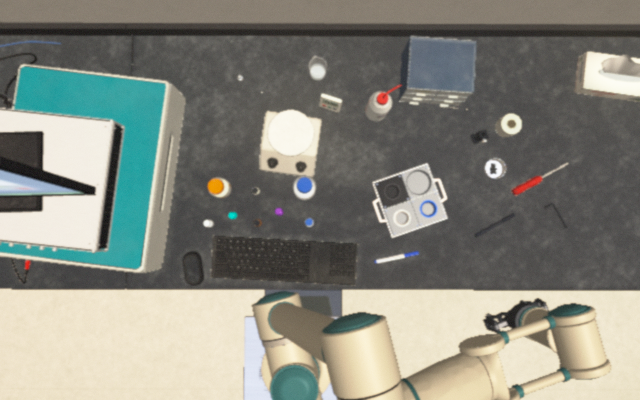

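View pics/scene0.png

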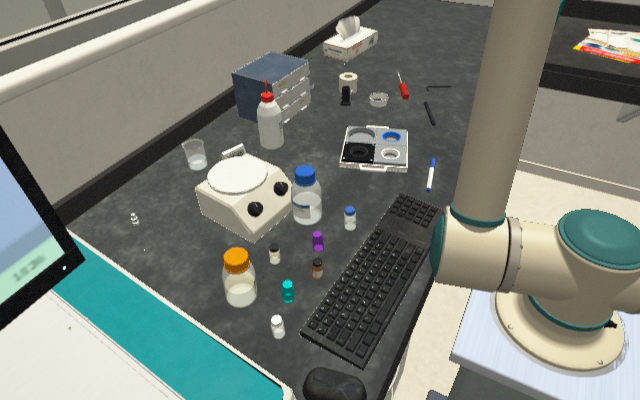

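The top view shows the orange bottle at (217,187), the white vial at (208,223), the blue vial at (309,223), and black caps at (256,190) and (260,222). The blue bottle is at (304,187) and the carrier is around (411,200). In the scene view the amber vial (brown, 317,268) corresponds to top (260,222), and the clear vial to (256,190).

```bash
cat > h.py <<'E'
import numpy as np, cv2
from scipy.spatial.transform import Rotation as R
from rig import manip
def rot(q): return R.from_quat([q[1],q[2],q[3],q[0]]).as_matrix()
def cam(n):
    """Picture and calibration, with the camera's world pose for every camera."""
    s=manip.get_state(); i=manip.get_image(n)
    if n=="wrist":
        T=np.eye(4); T[:3,:3]=rot(s["ee_rot"]); T[:3,3]=s["position"]; M=T@i["mount"]
        i["C"],i["Rm"]=M[:3,3],M[:3,:3]
    else: i["C"],i["Rm"]=i["position"],rot(i["attitude"])
    return i
def px2w(i,u,v,z):
    d=i["Rm"]@np.array([(u-i["cx"])/i["fx"],-(v-i["cy"])/i["fy"],-1.])
    return i["C"]+d*(z-i["C"][2])/d[2]
def w2px(i,p):
    c=i["Rm"].T@(np.asarray(p)-i["C"]); return i["cx"]-i["fx"]*c[0]/c[2], i["cy"]+i["fy"]*c[1]/c[2]
E
python3 - <<'E'
import cv2,numpy as np
t=cv2.imread("pics/top0.png")
a=cv2.resize(t[172:232,200:330],(780,360),interpolation=cv2.INTER_CUBIC)
cv2.imwrite("pics/vials.png",a)
cv2.imwrite("pics/carrier.png",cv2.resize(t[155:245,365:455],(540,540),interpolation=cv2.INTER_CUBIC))
E
```

```text
(no output)
```

View pics/vials.png

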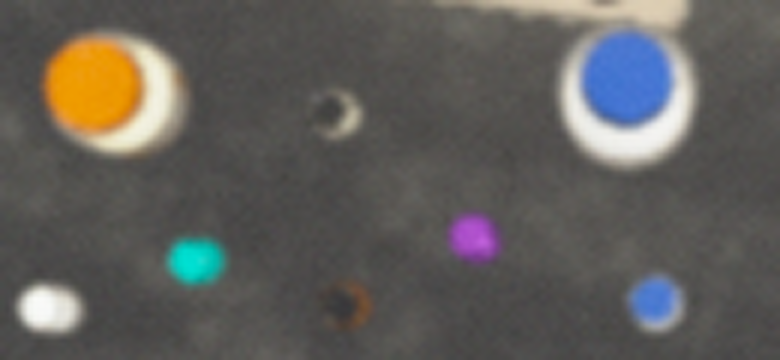

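View pics/carrier.png

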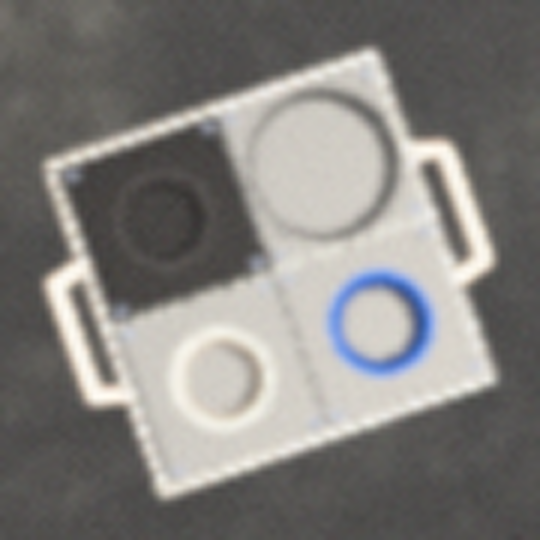

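The enlarged crop puts cap centres at orange (93,84), white (42,308), amber (343,304) and blue (654,299). The bore mouths in the carrier crop are dark (163,222), large (322,165), white (222,379) and blue (381,323).

```bash
python3 - <<'E'
from h import *
i=cam("top")
for n,u,v,z in [("orange",93,84,.119),("white",42,308,.047),("amber",343,304,.047),("clear",333,111,.047),("blue",654,299,.056),("turq",195,260,.047),("purp",475,238,.047),("bblue",627,78,.134)]:
    print(n,px2w(i,200+(u+.5)/6-.5,172+(v+.5)/6-.5,z).round(4))
P={}
for n,u,v in [("dark",163,222),("large",322,165),("white",222,379),("blue",381,323)]:
    P[n]=px2w(i,365+(u+.5)/6-.5,155+(v+.5)/6-.5,.024); print(n,P[n].round(4))
ks=["dark","large","white","blue"]; q=np.array([P[k][:2] for k in ks]); c=q.mean(0)
e=((q[1]-q[0])+(q[3]-q[2])); e/=np.linalg.norm(e); print(c,np.degrees(np.arctan2(e[1],e[0])))
f=(q[2]-q[0]+q[3]-q[1]); f/=np.linalg.norm(f); print(np.degrees(np.arctan2(f[1],f[0])))
E
```

```text
orange [0.5348 0.2294 0.119 ]
white [0.4301 0.2671 0.047 ]
amber [0.4323 0.1186 0.047 ]
clear [0.5279 0.1245 0.047 ]
blue [ 0.435  -0.0351  0.056 ]
turq [0.4539 0.1919 0.047 ]
purp [0.4651 0.0537 0.047 ]
bblue [ 0.5368 -0.023   0.134 ]
dark [ 0.5261 -0.2859  0.024 ]
large [ 0.5551 -0.3663  0.024 ]
white [ 0.4471 -0.3148  0.024 ]
blue [ 0.4754 -0.3951  0.024 ]
[ 0.50090016 -0.34052958] -70.37611487706309
-160.0119833788939
```

```bash
cat >> h.py <<'E'
def yaw(s): X=rot(s["ee_rot"])[:,0]; return np.degrees(np.arctan2(X[1],X[0]))
def go(x,y,z,psi=None):
    """Turn still needed (deg, rz) and the tool-axis shift: all after the turn, straight to x,y,z; plus residual tilt."""
    s=manip.get_state(); a=yaw(s); psi=a if psi is None else psi
    d=np.array([x,y,z])-s["position"]; p=np.radians(psi)
    X=np.array([np.cos(p),np.sin(p)]); Y=np.array([np.sin(p),-np.cos(p)])
    Rm=rot(s["ee_rot"])
    print("yaw %.1f rz %.1f | dx %.4f dy %.4f dz %.4f | tcp %s tilt(deg) x %.2f y %.2f w %.4f g %.1f t %.1f"%(a,-(((psi-a)+180)%360-180),X@d[:2],Y@d[:2],-d[2],s["position"].round(4),
      np.degrees(Rm[2,0]),np.degrees(Rm[2,1]),s["width"],s["gripper_force"],s["clock"]))
E
python3 -m pendant '[{"dx":0.0286,"dy":-0.0063,"rz":1.5},{"dx":0.0286,"dy":-0.0063},{"dx":0.0286,"dy":-0.0063},{"dx":0.0286,"dy":-0.0063},{"dx":0.0286,"dy":-0.0063},{"dx":0.0286,"dy":-0.0063},{"dx":0.0286,"dy":-0.0063},{"dx":0.0286,"dy":-0.0063},{"dx":0.0286,"dy":-0.0063},{"dx":0.0286,"dy":-0.0063},{"dx":0.0286,"dy":-0.0063},{}]'
python3 - <<'E'
from h import *
go(.5,-.34,.2,19.8)
i=cam("wrist"); cv2.imwrite("pics/w1.png",i["frame"][:,:,::-1])
for p in [(.5261,-.2859),(.5551,-.3663),(.4471,-.3148),(.4754,-.3951)]: print(np.round(w2px(i,(*p,.024)),1))
go(.43,.23,.2,20)
E
```

```text
yaw 21.3 rz 1.5 | dx 0.3402 dy -0.0852 dz 0.0308 | tcp [ 0.2088 -0.5354  0.2308] tilt(deg) x 0.01 y -0.06 w 0.0858 g 0.0 t 0.2
[ 180.3 -265.8]
[ 279.8 -262.3]
[ 191.3 -137.1]
[ 281.  -133.4]
yaw 21.3 rz 1.3 | dx 0.4697 dy -0.6437 dz 0.0309 | tcp [ 0.2088 -0.5355  0.2309] tilt(deg) x 0.00 y -0.04 w 0.0857 g 0.0 t 0.2invalid input
```

View pics/w1.png

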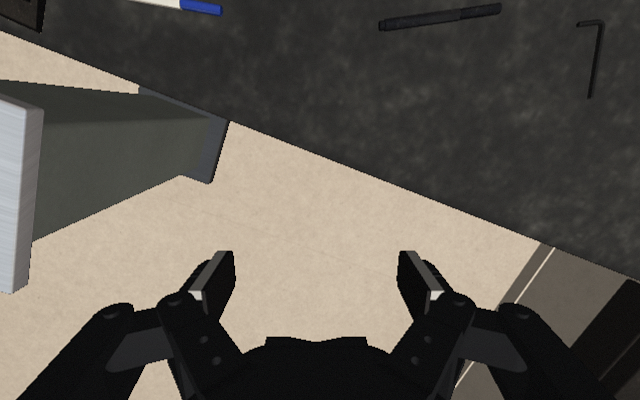

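The arm did not move because the call was refused. The picture shows only the start pose, with the pen at (180,5). The empty row is the likely cause, so I'm retrying without it.

```bash
python3 -m pendant '[{"dx":0.0286,"dy":-0.0063,"rz":1.5},{"dx":0.0286,"dy":-0.0063},{"dx":0.0286,"dy":-0.0063},{"dx":0.0286,"dy":-0.0063},{"dx":0.0286,"dy":-0.0063},{"dx":0.0286,"dy":-0.0063},{"dx":0.0286,"dy":-0.0063},{"dx":0.0286,"dy":-0.0063},{"dx":0.0286,"dy":-0.0063},{"dx":0.0286,"dy":-0.0063},{"dx":0.0286,"dy":-0.0063},{"dx":0.0}]'
python3 - <<'E'
from h import *
go(.5,-.34,.2,19.8)
E
```

```text
yaw 21.3 rz 1.5 | dx 0.3402 dy -0.0853 dz 0.0309 | tcp [ 0.2088 -0.5355  0.2309] tilt(deg) x 0.00 y -0.04 w 0.0857 g 0.0 t 0.2invalid input
```

Perhaps every row must carry all seven keys.

```bash
python3 -m pendant '[{"dx":0.0286,"dy":-0.0063,"dz":0,"rx":0,"ry":0,"rz":1.5,"hand":0.085}]'
python3 -m pendant '[{"dx":0.0286,"dy":-0.0063,"dz":0.0,"rx":0.0,"ry":0.0,"rz":0.0,"hand":0.05}]' 40
python3 -m pendant '[{"dx":0.0286,"dy":-0.0063}]'
python3 -m pendant --help
```

```text
clock: 0.33
position: [0.2303, -0.5221, 0.2309]
ee_rot: [0.001, 0.985, 0.17, -0.002]
contact_force: [0.8, -0.7, 0.3]
width: 0.085
gripper_force: 0.0
clock: 0.42
position: [0.2575, -0.5041, 0.231]
ee_rot: [-0.0, 0.985, 0.17, -0.0]
contact_force: [-0.1, -1.2, 0.6]
width: 0.075
gripper_force: 0.0invalid input
invalid input: not JSON, or not a number
```

```bash
python3 -m pendant '[{"dx":0.03,"dy":-0.0075,"dz":0.003,"rx":0,"ry":0,"rz":0,"hand":0.05},{"dx":0.03,"dy":-0.0075,"dz":0.003,"rx":0,"ry":0,"rz":0,"hand":0.05},{"dx":0.03,"dy":-0.0075,"dz":0.003,"rx":0,"ry":0,"rz":0,"hand":0.05},{"dx":0.03,"dy":-0.0075,"dz":0.003,"rx":0,"ry":0,"rz":0,"hand":0.05},{"dx":0.03,"dy":-0.0075,"dz":0.003,"rx":0,"ry":0,"rz":0,"hand":0.05},{"dx":0.03,"dy":-0.0075,"dz":0.003,"rx":0,"ry":0,"rz":0,"hand":0.05},{"dx":0.03,"dy":-0.0075,"dz":0.003,"rx":0,"ry":0,"rz":0,"hand":0.05},{"dx":0.03,"dy":-0.0075,"dz":0.003,"rx":0,"ry":0,"rz":0,"hand":0.05},{"dx":0.03,"dy":-0.0075,"dz":0.003,"rx":0,"ry":0,"rz":0,"hand":0.05},{"dx":0,"dy":0,"dz":0,"rx":0,"ry":0,"rz":0,"hand":0.05},{"dx":0,"dy":0,"dz":0,"rx":0,"ry":0,"rz":0,"hand":0.05}]' | head -2
python3 - <<'E'
from h import *
go(.5,-.34,.2,19.8)
i=cam("wrist"); cv2.imwrite("pics/w2.png",i["frame"][:,:,::-1])
for p in [(.5261,-.2859),(.5551,-.3663),(.4471,-.3148),(.4754,-.3951)]: print(np.round(w2px(i,(*p,.024)),1))
np.savez("pics/w2",C=i["C"],Rm=i["Rm"])
go(.43,.23,.2,20)
E
```

```text
clock: 1.33
position: [0.49, -0.3478, 0.2038]
yaw 20.0 rz 0.2 | dx 0.0120 dy -0.0039 dz 0.0038 | tcp [ 0.49   -0.3478  0.2038] tilt(deg) x -0.04 y -0.04 w 0.0496 g 0.0 t 1.3
[275.6 131.9]
[351.9 132.1]
[278.8 203.4]
[349.1 204. ]
yaw 19.9 rz -0.1 | dx 0.1423 dy -0.5640 dz 0.0040 | tcp [ 0.4892 -0.3486  0.204 ] tilt(deg) x -0.06 y -0.01 w 0.0500 g 0.0 t 1.4
```

View pics/w2.png

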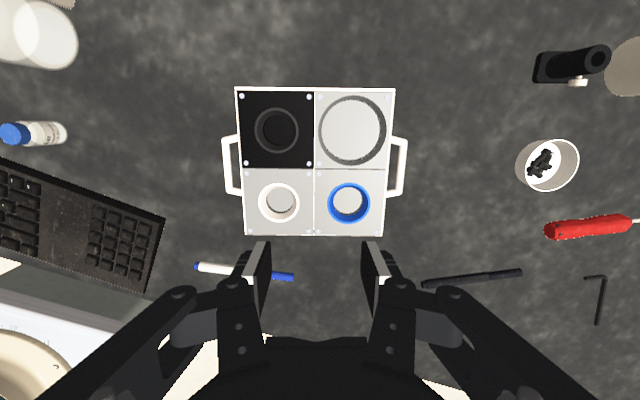

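The carrier is square in the view: dark (277,129), large (353,130), white (278,203) and blue (349,203). Each lies within 2 px of the prediction.

```bash
python3 -m pendant '[{"dx":0.012,"dy":-0.04,"dz":0,"rx":0,"ry":0,"rz":0,"hand":0.05},{"dx":0.012,"dy":-0.04,"dz":0,"rx":0,"ry":0,"rz":0,"hand":0.05},{"dx":0.012,"dy":-0.04,"dz":0,"rx":0,"ry":0,"rz":0,"hand":0.05},{"dx":0.012,"dy":-0.04,"dz":0,"rx":0,"ry":0,"rz":0,"hand":0.05},{"dx":0.012,"dy":-0.04,"dz":0,"rx":0,"ry":0,"rz":0,"hand":0.05},{"dx":0.012,"dy":-0.04,"dz":0,"rx":0,"ry":0,"rz":0,"hand":0.05},{"dx":0.012,"dy":-0.04,"dz":0,"rx":0,"ry":0,"rz":0,"hand":0.05},{"dx":0.012,"dy":-0.04,"dz":0,"rx":0,"ry":0,"rz":0,"hand":0.05},{"dx":0.012,"dy":-0.04,"dz":0,"rx":0,"ry":0,"rz":0,"hand":0.05},{"dx":0.012,"dy":-0.04,"dz":0,"rx":0,"ry":0,"rz":0,"hand":0.05},{"dx":0,"dy":0,"dz":0,"rx":0,"ry":0,"rz":0,"hand":0.05},{"dx":0,"dy":0,"dz":0,"rx":0,"ry":0,"rz":0,"hand":0.05}]' | head -2
python3 - <<'E'
from h import *
i=cam("wrist")
j=dict(i); d=np.load("pics/w2.npz"); j["C"],j["Rm"]=d["C"],d["Rm"]
for u,v in [(277,129.5),(353,130),(278,203),(349,203)]: print("well",px2w(j,u,v,.024).round(4))
cv2.imwrite("pics/w3.png",i["frame"][:,:,::-1]); np.savez("pics/w3",C=i["C"],Rm=i["Rm"])
for p in [(.5348,.2294,.119),(.4301,.2671,.047),(.4323,.1186,.047),(.5279,.1245,.047),(.435,-.0351,.056)]: print(np.round(w2px(i,p),1))
go(.43,.267,.12,20)
E
```

```text
clock: 2.38
position: [0.4661, 0.0679, 0.2046]
well [ 0.5292 -0.2866  0.024 ]
well [ 0.5576 -0.3666  0.024 ]
well [ 0.4473 -0.3138  0.024 ]
well [ 0.4765 -0.3945  0.024 ]
[140.4  49.2]
[129.  153.5]
[263.3 197.2]
[284.8 110.9]
[391.8 241.3]
yaw 19.9 rz -0.1 | dx 0.0343 dy -0.2008 dz 0.0845 | tcp [0.4664 0.0665 0.2045] tilt(deg) x 0.00 y 0.08 w 0.0499 g 0.0 t 2.4
```

View pics/w3.png

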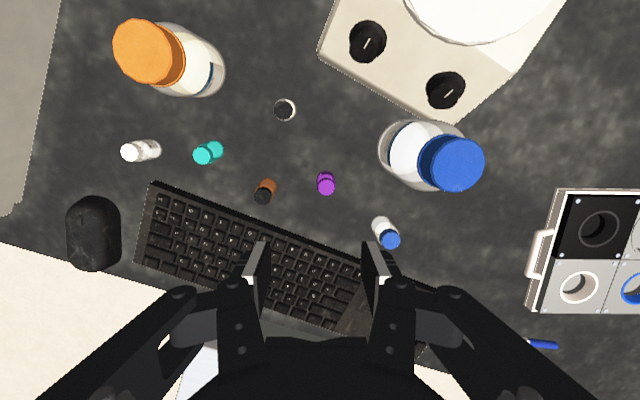

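The wrist view agrees with the predictions: white cap (127,153), amber (263,197, brown body), blue (391,240), orange (142,51). Now to the white vial.

```bash
python3 -m pendant '[{"dx":0.006,"dy":-0.04,"dz":0,"rx":0,"ry":0,"rz":0,"hand":0.05},{"dx":0.007,"dy":-0.04,"dz":0,"rx":0,"ry":0,"rz":0,"hand":0.05},{"dx":0.007,"dy":-0.04,"dz":0,"rx":0,"ry":0,"rz":0,"hand":0.05},{"dx":0.007,"dy":-0.04,"dz":0,"rx":0,"ry":0,"rz":0,"hand":0.05},{"dx":0.007,"dy":-0.04,"dz":0.025,"rx":0,"ry":0,"rz":0,"hand":0.05},{"dx":0,"dy":0,"dz":0.04,"rx":0,"ry":0,"rz":0,"hand":0.05},{"dx":0,"dy":0,"dz":0.02,"rx":0,"ry":0,"rz":0,"hand":0.05},{"dx":0,"dy":0,"dz":0,"rx":0,"ry":0,"rz":0,"hand":0.05},{"dx":0,"dy":0,"dz":0,"rx":0,"ry":0,"rz":0,"hand":0.05}]' | head -2
python3 - <<'E'
from h import *
i=cam("wrist")
j=dict(i); d=np.load("pics/w3.npz"); j["C"],j["Rm"]=d["C"],d["Rm"]
for u,v,z in [(127,153,.047),(263,197,.047),(391,240,.056),(142,51,.119)]: print(px2w(j,u,v,z).round(4))
cv2.imwrite("pics/w4.png",i["frame"][:,:,::-1]); np.savez("pics/w4",C=i["C"],Rm=i["Rm"])
print(np.round(w2px(i,(.4301,.2671,.047)),1))
go(.43,.267,.019,20)
E
```

```text
clock: 3.18
position: [0.4323, 0.2598, 0.1218]
[0.4299 0.2692 0.047 ]
[0.4324 0.119  0.047 ]
[ 0.4362 -0.0335  0.056 ]
[0.534  0.2281 0.119 ]
[307.3 208.7]
yaw 19.6 rz -0.4 | dx -0.0009 dy -0.0074 dz 0.1042 | tcp [0.4334 0.2604 0.1232] tilt(deg) x 0.06 y 0.03 w 0.0498 g 0.0 t 3.2
```

View pics/w4.png

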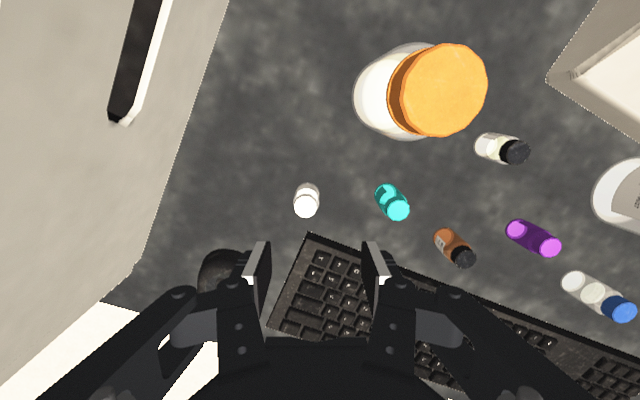

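White cap is at (306,206), close to the (307,209) predicted, and it is centred between the fingers apart from about 8 mm in y.

```bash
python3 -m pendant '[{"dx":0,"dy":-0.008,"dz":0.015,"rx":0,"ry":0,"rz":0,"hand":0.05},{"dx":0,"dy":0,"dz":0.03,"rx":0,"ry":0,"rz":0,"hand":0.05},{"dx":0,"dy":0,"dz":0.03,"rx":0,"ry":0,"rz":0,"hand":0.05},{"dx":0,"dy":0,"dz":0.02,"rx":0,"ry":0,"rz":0,"hand":0.05},{"dx":0,"dy":0,"dz":0.009,"rx":0,"ry":0,"rz":0,"hand":0.05},{"dx":0,"dy":0,"dz":0,"rx":0,"ry":0,"rz":0,"hand":0.05},{"dx":0,"dy":0,"dz":0,"rx":0,"ry":0,"rz":0,"hand":0.05},{"dx":0,"dy":0,"dz":0,"rx":0,"ry":0,"rz":0,"hand":0.03}]' 25; python3 -m pendant '[{"dx":0,"dy":0,"dz":0,"rx":0,"ry":0,"rz":0,"hand":0.015},{"dx":0,"dy":0,"dz":0,"rx":0,"ry":0,"rz":0,"hand":0.015},{"dx":0,"dy":0,"dz":0,"rx":0,"ry":0,"rz":0,"hand":0.015},{"dx":0,"dy":0,"dz":0,"rx":0,"ry":0,"rz":0,"hand":0.015},{"dx":0,"dy":0,"dz":0,"rx":0,"ry":0,"rz":0,"hand":0.015},{"dx":0,"dy":0,"dz":0,"rx":0,"ry":0,"rz":0,"hand":0.015}]'
```

```text
clock: 3.9
position: [0.4311, 0.2697, 0.0203]
ee_rot: [-0.0, 0.985, 0.172, 0.002]
contact_force: [0.1, -0.8, 0.3]
width: 0.0393
gripper_force: 0.0
clock: 4.4
position: [0.4305, 0.2698, 0.02]
ee_rot: [-0.0, 0.985, 0.172, 0.002]
contact_force: [0.2, -0.9, 7.7]
width: 0.0212
gripper_force: 25.5
```

```bash
python3 -m pendant '[{"dx":0,"dy":0,"dz":-0.005,"rx":0,"ry":0,"rz":0,"hand":0.015},{"dx":0,"dy":0,"dz":-0.015,"rx":0,"ry":0,"rz":0,"hand":0.015},{"dx":0,"dy":0,"dz":-0.03,"rx":0,"ry":0,"rz":0,"hand":0.015},{"dx":0,"dy":0,"dz":-0.04,"rx":0,"ry":0,"rz":0,"hand":0.015},{"dx":0,"dy":0,"dz":-0.04,"rx":0,"ry":0,"rz":0,"hand":0.015},{"dx":0,"dy":0,"dz":-0.04,"rx":0,"ry":0,"rz":0,"hand":0.015},{"dx":-0.003,"dy":0.01,"dz":-0.01,"rx":0,"ry":0,"rz":0,"hand":0.015},{"dx":-0.006,"dy":0.02,"dz":0,"rx":0,"ry":0,"rz":0,"hand":0.015},{"dx":-0.01,"dy":0.03,"dz":0,"rx":0,"ry":0,"rz":0,"hand":0.015},{"dx":-0.013,"dy":0.04,"dz":0,"rx":0,"ry":0,"rz":0,"hand":0.015},{"dx":-0.013,"dy":0.04,"dz":0,"rx":0,"ry":0,"rz":0,"hand":0.015},{"dx":-0.013,"dy":0.04,"dz":0,"rx":0,"ry":0,"rz":0,"hand":0.015}]'
python3 -m pendant '[{"dx":-0.013,"dy":0.04,"dz":0,"rx":0,"ry":0,"rz":0,"hand":0.015},{"dx":-0.013,"dy":0.04,"dz":0,"rx":0,"ry":0,"rz":0,"hand":0.015},{"dx":-0.013,"dy":0.04,"dz":0,"rx":0,"ry":0,"rz":0,"hand":0.015},{"dx":-0.013,"dy":0.04,"dz":0,"rx":0,"ry":0,"rz":0,"hand":0.015},{"dx":-0.013,"dy":0.04,"dz":0,"rx":0,"ry":0,"rz":0,"hand":0.015},{"dx":-0.013,"dy":0.04,"dz":0,"rx":0,"ry":0,"rz":0,"hand":0.015},{"dx":-0.013,"dy":0.04,"dz":0,"rx":0,"ry":0,"rz":0,"hand":0.015},{"dx":-0.013,"dy":0.04,"dz":0,"rx":0,"ry":0,"rz":0,"hand":0.015},{"dx":-0.013,"dy":0.03,"dz":0,"rx":0,"ry":0,"rz":0,"hand":0.015},{"dx":-0.01,"dy":0.02,"dz":0,"rx":0,"ry":0,"rz":0,"hand":0.015},{"dx":0,"dy":0,"dz":0,"rx":0,"ry":0,"rz":0,"hand":0.015},{"dx":0,"dy":0,"dz":0,"rx":0,"ry":0,"rz":0,"hand":0.015}]'
python3 - <<'E'
from h import *
go(.4472,-.3143,.06,20)
i=cam("wrist"); cv2.imwrite("pics/w5.png",i["frame"][:,:,::-1])
print(np.round(w2px(i,(.4472,-.3143,.024)),1))
E
```

```text
clock: 5.4
position: [0.4346, 0.0801, 0.1986]
ee_rot: [0.0, 0.985, 0.173, 0.0]
contact_force: [0.3, -0.5, 0.1]
width: 0.0212
gripper_force: 24.9
clock: 6.4
position: [0.4405, -0.3072, 0.198]
ee_rot: [-0.001, 0.985, 0.171, -0.0]
contact_force: [0.1, 0.7, -0.1]
width: 0.0213
gripper_force: 24.9
yaw 19.7 rz -0.3 | dx 0.0039 dy 0.0090 dz 0.1380 | tcp [ 0.4405 -0.3072  0.198 ] tilt(deg) x -0.02 y -0.07 w 0.0213 g 24.9 t 6.4
[324.3 177.8]
```

View pics/w5.png

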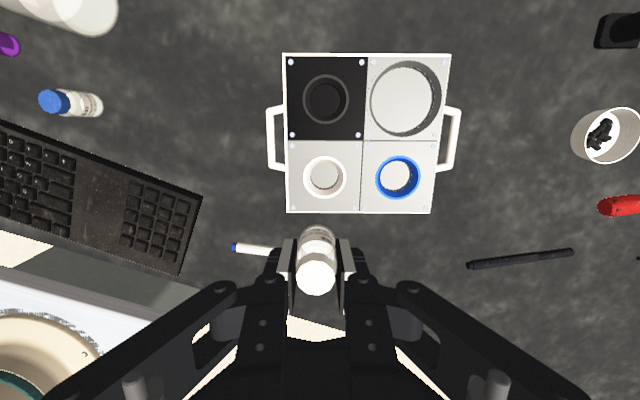

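The vial hangs upright in the fingers at (316,255), and the white bore is at (325,177) as predicted. Lowering now.

```bash
python3 -m pendant '[{"dx":0.004,"dy":0.009,"dz":0.02,"rx":0,"ry":0,"rz":0,"hand":0.015},{"dx":0,"dy":0,"dz":0.04,"rx":0,"ry":0,"rz":0,"hand":0.015},{"dx":0,"dy":0,"dz":0.04,"rx":0,"ry":0,"rz":0,"hand":0.015},{"dx":0,"dy":0,"dz":0.03,"rx":0,"ry":0,"rz":0,"hand":0.015},{"dx":0,"dy":0,"dz":0.015,"rx":0,"ry":0,"rz":0,"hand":0.015},{"dx":0,"dy":0,"dz":0.008,"rx":0,"ry":0,"rz":0,"hand":0.015},{"dx":0,"dy":0,"dz":0,"rx":0,"ry":0,"rz":0,"hand":0.015},{"dx":0,"dy":0,"dz":0,"rx":0,"ry":0,"rz":0,"hand":0.015}]'
python3 - <<'E'
from h import *
go(.4472,-.3143,.029,20)
E
```

```text
clock: 7.12
position: [0.4486, -0.3131, 0.0462]
ee_rot: [0.0, 0.985, 0.173, 0.0]
contact_force: [0.3, 0.0, 0.6]
width: 0.0219
gripper_force: 24.9
yaw 19.9 rz -0.1 | dx -0.0017 dy 0.0007 dz 0.0172 | tcp [ 0.4486 -0.3131  0.0462] tilt(deg) x 0.03 y 0.04 w 0.0219 g 24.9 t 7.1
```

```bash
python3 -m pendant '[{"dx":-0.0015,"dy":0.001,"dz":0.006,"rx":0,"ry":0,"rz":0,"hand":0.015},{"dx":0,"dy":0,"dz":0.005,"rx":0,"ry":0,"rz":0,"hand":0.015},{"dx":0,"dy":0,"dz":0.003,"rx":0,"ry":0,"rz":0,"hand":0.015},{"dx":0,"dy":0,"dz":0.002,"rx":0,"ry":0,"rz":0,"hand":0.015},{"dx":0,"dy":0,"dz":0.001,"rx":0,"ry":0,"rz":0,"hand":0.015},{"dx":0,"dy":0,"dz":0,"rx":0,"ry":0,"rz":0,"hand":0.015}]'
```

```text
clock: 7.62
position: [0.4468, -0.3151, 0.0284]
ee_rot: [-0.0, 0.985, 0.172, -0.0]
contact_force: [-0.9, -0.1, -0.2]
width: 0.0212
gripper_force: 24.9
```

```bash
python3 -m pendant '[{"dx":0,"dy":0,"dz":0.001,"rx":0,"ry":0,"rz":0,"hand":0.015},{"dx":0,"dy":0,"dz":0,"rx":0,"ry":0,"rz":0,"hand":0.015},{"dx":0,"dy":0,"dz":0,"rx":0,"ry":0,"rz":0,"hand":0.015}]'
```

```text
clock: 7.87
position: [0.4471, -0.3152, 0.0281]
ee_rot: [0.0, 0.985, 0.172, 0.0]
contact_force: [-0.1, 0.7, 4.5]
width: 0.0216
gripper_force: 25.3
```

Touchdown. Release and lift, then look.

```bash
python3 -m pendant '[{"dx":0,"dy":0,"dz":0,"rx":0,"ry":0,"rz":0,"hand":0.028},{"dx":0,"dy":0,"dz":0,"rx":0,"ry":0,"rz":0,"hand":0.035},{"dx":0,"dy":0,"dz":0,"rx":0,"ry":0,"rz":0,"hand":0.04},{"dx":0,"dy":0,"dz":0,"rx":0,"ry":0,"rz":0,"hand":0.04},{"dx":0,"dy":0,"dz":-0.01,"rx":0,"ry":0,"rz":0,"hand":0.04},{"dx":0,"dy":0,"dz":-0.02,"rx":0,"ry":0,"rz":0,"hand":0.04},{"dx":0,"dy":0,"dz":-0.03,"rx":0,"ry":0,"rz":0,"hand":0.05},{"dx":0,"dy":0,"dz":-0.04,"rx":0,"ry":0,"rz":0,"hand":0.05},{"dx":0,"dy":0,"dz":-0.04,"rx":0,"ry":0,"rz":0,"hand":0.05},{"dx":0,"dy":0,"dz":-0.03,"rx":0,"ry":0,"rz":0,"hand":0.05},{"dx":0,"dy":0,"dz":0,"rx":0,"ry":0,"rz":0,"hand":0.05}]'
python3 - <<'E'
from h import *
go(.4356,-.0343,.12,50)
go(.4356,-.0343,.12,20)
i=cam("wrist"); f=i["frame"][:,:,::-1]; cv2.imwrite("pics/w6.png",f[20:340,180:500])
E
```

```text
clock: 8.78
position: [0.4501, -0.3179, 0.2054]
ee_rot: [0.006, 0.985, 0.172, 0.005]
contact_force: [1.0, -0.8, -0.2]
width: 0.0502
gripper_force: 0.0
yaw 19.8 rz -30.2 | dx 0.2079 dy -0.1934 dz 0.0854 | tcp [ 0.4501 -0.3179  0.2054] tilt(deg) x 0.39 y 0.75 w 0.0502 g 0.0 t 8.8
yaw 19.8 rz -0.2 | dx 0.0834 dy -0.2714 dz 0.0854 | tcp [ 0.4501 -0.3179  0.2054] tilt(deg) x 0.39 y 0.75 w 0.0502 g 0.0 t 8.8
```

View pics/w6.png

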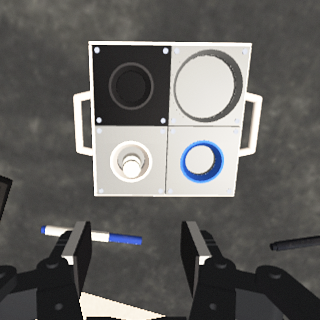

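The white vial stands upright in the white-collared bore at (132,163). Next is the blue vial, with the hand turned to keep the camera off the blue bottle.

```bash
python3 -m pendant '[{"dx":0.012,"dy":-0.039,"dz":0,"rx":0,"ry":0,"rz":0,"hand":0.05},{"dx":0.012,"dy":-0.039,"dz":0,"rx":0,"ry":0,"rz":0,"hand":0.05},{"dx":0.012,"dy":-0.039,"dz":0,"rx":0,"ry":0,"rz":0,"hand":0.05},{"dx":0.012,"dy":-0.039,"dz":0,"rx":0,"ry":0,"rz":0,"hand":0.05},{"dx":0.012,"dy":-0.039,"dz":0,"rx":0,"ry":0,"rz":0,"hand":0.05},{"dx":0.012,"dy":-0.039,"dz":0,"rx":0,"ry":0,"rz":0,"hand":0.05},{"dx":0.011,"dy":-0.037,"dz":0,"rx":0,"ry":0,"rz":0,"hand":0.05},{"dx":0,"dy":0,"dz":0,"rx":0,"ry":0,"rz":-7,"hand":0.05},{"dx":0,"dy":0,"dz":0,"rx":0,"ry":0,"rz":-7,"hand":0.05},{"dx":0,"dy":0,"dz":0,"rx":0,"ry":0,"rz":-7,"hand":0.05},{"dx":0,"dy":0,"dz":0,"rx":0,"ry":0,"rz":-7,"hand":0.05},{"dx":0,"dy":0,"dz":0.02,"rx":0,"ry":0,"rz":-2,"hand":0.05}]'
python3 -m pendant '[{"dx":0,"dy":0,"dz":0.02,"rx":0,"ry":0,"rz":0,"hand":0.05},{"dx":0,"dy":0,"dz":0.02,"rx":0,"ry":0,"rz":0,"hand":0.05},{"dx":0,"dy":0,"dz":0,"rx":0,"ry":0,"rz":0,"hand":0.05},{"dx":0,"dy":0,"dz":0,"rx":0,"ry":0,"rz":0,"hand":0.05}]' |head -2
python3 - <<'E'
from h import *
go(.4356,-.0343,.019,50)
i=cam("wrist"); f=i["frame"][:,:,::-1]; cv2.imwrite("pics/w7.png",f)
print(np.round(w2px(i,(.4356,-.0343,.056)),1))
E
```

```text
clock: 9.83
position: [0.435, -0.0321, 0.1792]
ee_rot: [0.002, 0.906, 0.424, 0.002]
contact_force: [0.7, -0.5, -0.1]
width: 0.0504
gripper_force: 0.0
clock: 10.17
position: [0.4317, -0.0316, 0.1363]
yaw 49.8 rz -0.2 | dx 0.0004 dy 0.0047 dz 0.1173 | tcp [ 0.4317 -0.0316  0.1363] tilt(deg) x -0.11 y -0.22 w 0.0499 g 0.0 t 10.2
[322.9 207. ]
```

View pics/w7.png

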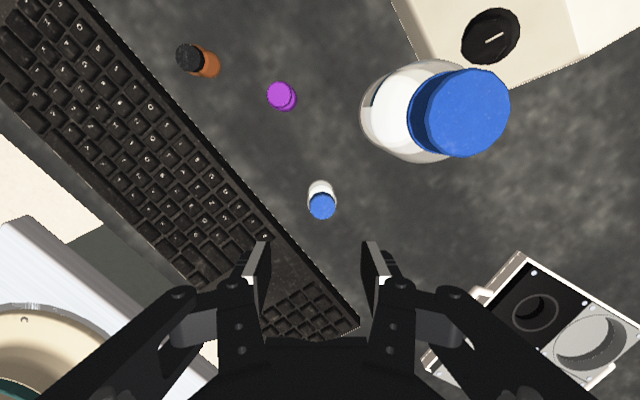

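The blue cap is at (321,206), matching the prediction, and the left finger clears the keyboard. Descending and gripping.

```bash
python3 -m pendant '[{"dx":0.001,"dy":0.0045,"dz":0.02,"rx":0,"ry":0,"rz":0,"hand":0.05},{"dx":0,"dy":0,"dz":0.035,"rx":0,"ry":0,"rz":0,"hand":0.05},{"dx":0,"dy":0,"dz":0.035,"rx":0,"ry":0,"rz":0,"hand":0.05},{"dx":0,"dy":0,"dz":0.02,"rx":0,"ry":0,"rz":0,"hand":0.05},{"dx":0,"dy":0,"dz":0.007,"rx":0,"ry":0,"rz":0,"hand":0.05},{"dx":0,"dy":0,"dz":0,"rx":0,"ry":0,"rz":0,"hand":0.05},{"dx":0,"dy":0,"dz":0,"rx":0,"ry":0,"rz":0,"hand":0.04},{"dx":0,"dy":0,"dz":0,"rx":0,"ry":0,"rz":0,"hand":0.034}]' ; python3 -m pendant '[{"dx":0,"dy":0,"dz":0,"rx":0,"ry":0,"rz":0,"hand":0.018},{"dx":0,"dy":0,"dz":0,"rx":0,"ry":0,"rz":0,"hand":0.018},{"dx":0,"dy":0,"dz":0,"rx":0,"ry":0,"rz":0,"hand":0.018},{"dx":0,"dy":0,"dz":0,"rx":0,"ry":0,"rz":0,"hand":0.018},{"dx":0,"dy":0,"dz":0,"rx":0,"ry":0,"rz":0,"hand":0.018},{"dx":0,"dy":0,"dz":0,"rx":0,"ry":0,"rz":0,"hand":0.018}]'
```

```text
clock: 10.88
position: [0.4391, -0.0345, 0.022]
ee_rot: [0.001, 0.907, 0.421, 0.001]
contact_force: [-0.3, -0.6, -0.4]
width: 0.0338
gripper_force: 0.0
clock: 11.38
position: [0.4389, -0.0345, 0.0222]
ee_rot: [0.001, 0.907, 0.421, 0.002]
contact_force: [-0.0, 0.2, 7.5]
width: 0.0259
gripper_force: 24.5
```

```bash
python3 -m pendant '[{"dx":0,"dy":0,"dz":-0.005,"rx":0,"ry":0,"rz":0,"hand":0.018},{"dx":0,"dy":0,"dz":-0.015,"rx":0,"ry":0,"rz":0,"hand":0.018},{"dx":0,"dy":0,"dz":-0.03,"rx":0,"ry":0,"rz":0,"hand":0.018},{"dx":0,"dy":0,"dz":-0.04,"rx":0,"ry":0,"rz":0,"hand":0.018},{"dx":0,"dy":0,"dz":-0.04,"rx":0,"ry":0,"rz":0,"hand":0.018},{"dx":0,"dy":0,"dz":-0.04,"rx":0,"ry":0,"rz":3,"hand":0.018},{"dx":0,"dy":0,"dz":-0.008,"rx":0,"ry":0,"rz":6,"hand":0.018},{"dx":0,"dy":0,"dz":0,"rx":0,"ry":0,"rz":7,"hand":0.018},{"dx":0,"dy":0,"dz":0,"rx":0,"ry":0,"rz":7,"hand":0.018},{"dx":0,"dy":0,"dz":0,"rx":0,"ry":0,"rz":7,"hand":0.018},{"dx":-0.006,"dy":0.02,"dz":0,"rx":0,"ry":0,"rz":0,"hand":0.018},{"dx":-0.009,"dy":0.035,"dz":0,"rx":0,"ry":0,"rz":0,"hand":0.018}]'|tail -2
python3 -m pendant '[{"dx":-0.01,"dy":0.04,"dz":0,"rx":0,"ry":0,"rz":0,"hand":0.018},{"dx":-0.01,"dy":0.04,"dz":0,"rx":0,"ry":0,"rz":0,"hand":0.018},{"dx":-0.01,"dy":0.04,"dz":0,"rx":0,"ry":0,"rz":0,"hand":0.018},{"dx":-0.01,"dy":0.04,"dz":0,"rx":0,"ry":0,"rz":0,"hand":0.018},{"dx":-0.01,"dy":0.04,"dz":0,"rx":0,"ry":0,"rz":0,"hand":0.018},{"dx":-0.01,"dy":0.04,"dz":0,"rx":0,"ry":0,"rz":0,"hand":0.018},{"dx":-0.01,"dy":0.035,"dz":0,"rx":0,"ry":0,"rz":0,"hand":0.018},{"dx":-0.008,"dy":0.02,"dz":0,"rx":0,"ry":0,"rz":0,"hand":0.018},{"dx":0,"dy":0,"dz":0,"rx":0,"ry":0,"rz":0,"hand":0.018},{"dx":0,"dy":0,"dz":0,"rx":0,"ry":0,"rz":0,"hand":0.018}]'|tail -2
python3 - <<'E'
from h import *
go(.476,-.3948,.05,20)
E
```

```text
width: 0.0257
gripper_force: 24.9
width: 0.0258
gripper_force: 24.9
yaw 19.7 rz -0.3 | dx 0.0080 dy 0.0019 dz 0.1485 | tcp [ 0.4679 -0.3957  0.1985] tilt(deg) x 0.00 y -0.04 w 0.0258 g 24.9 t 13.2
```

```bash
python3 -m pendant '[{"dx":0.008,"dy":0.002,"dz":0.02,"rx":0,"ry":0,"rz":0,"hand":0.018},{"dx":0,"dy":0,"dz":0.04,"rx":0,"ry":0,"rz":0,"hand":0.018},{"dx":0,"dy":0,"dz":0.04,"rx":0,"ry":0,"rz":0,"hand":0.018},{"dx":0,"dy":0,"dz":0.03,"rx":0,"ry":0,"rz":0,"hand":0.018},{"dx":0,"dy":0,"dz":0.015,"rx":0,"ry":0,"rz":0,"hand":0.018},{"dx":0,"dy":0,"dz":0.005,"rx":0,"ry":0,"rz":0,"hand":0.018},{"dx":0,"dy":0,"dz":0,"rx":0,"ry":0,"rz":0,"hand":0.018},{"dx":0,"dy":0,"dz":0,"rx":0,"ry":0,"rz":0,"hand":0.018}]'
python3 - <<'E'
from h import *
go(.476,-.3948,.030,20)
E
```

```text
clock: 13.88
position: [0.4773, -0.3938, 0.0498]
ee_rot: [0.001, 0.985, 0.172, 0.001]
contact_force: [0.1, 0.5, 0.0]
width: 0.0254
gripper_force: 24.9
yaw 19.9 rz -0.1 | dx -0.0016 dy 0.0005 dz 0.0198 | tcp [ 0.4773 -0.3938  0.0498] tilt(deg) x 0.05 y 0.09 w 0.0254 g 24.9 t 13.9
```

```bash
python3 -m pendant '[{"dx":-0.0015,"dy":0.0005,"dz":0.006,"rx":0,"ry":0,"rz":0,"hand":0.018},{"dx":0,"dy":0,"dz":0.006,"rx":0,"ry":0,"rz":0,"hand":0.018},{"dx":0,"dy":0,"dz":0.004,"rx":0,"ry":0,"rz":0,"hand":0.018},{"dx":0,"dy":0,"dz":0.002,"rx":0,"ry":0,"rz":0,"hand":0.018},{"dx":0,"dy":0,"dz":0.002,"rx":0,"ry":0,"rz":0,"hand":0.018},{"dx":0,"dy":0,"dz":0,"rx":0,"ry":0,"rz":0,"hand":0.018},{"dx":0,"dy":0,"dz":0,"rx":0,"ry":0,"rz":0,"hand":0.018}]'
```

```text
clock: 14.47
position: [0.4757, -0.3951, 0.0302]
ee_rot: [0.0, 0.985, 0.172, 0.0]
contact_force: [-1.4, 1.4, 9.2]
width: 0.0253
gripper_force: 25.9
```

Seated at the expected height. Release, lift, and head for the amber vial.

```bash
python3 -m pendant '[{"dx":0,"dy":0,"dz":0,"rx":0,"ry":0,"rz":0,"hand":0.032},{"dx":0,"dy":0,"dz":0,"rx":0,"ry":0,"rz":0,"hand":0.04},{"dx":0,"dy":0,"dz":0,"rx":0,"ry":0,"rz":0,"hand":0.044},{"dx":0,"dy":0,"dz":0,"rx":0,"ry":0,"rz":0,"hand":0.044},{"dx":0,"dy":0,"dz":-0.01,"rx":0,"ry":0,"rz":0,"hand":0.044},{"dx":0,"dy":0,"dz":-0.02,"rx":0,"ry":0,"rz":0,"hand":0.044},{"dx":0,"dy":0,"dz":-0.03,"rx":0,"ry":0,"rz":0,"hand":0.05},{"dx":0,"dy":0,"dz":-0.04,"rx":0,"ry":0,"rz":0,"hand":0.05},{"dx":0,"dy":0,"dz":-0.04,"rx":0,"ry":0,"rz":0,"hand":0.05},{"dx":0,"dy":0,"dz":-0.03,"rx":0,"ry":0,"rz":0,"hand":0.05},{"dx":0,"dy":0,"dz":0,"rx":0,"ry":0,"rz":0,"hand":0.05},{"dx":0,"dy":0,"dz":0,"rx":0,"ry":0,"rz":0,"hand":0.05}]' |head -2
python3 - <<'E'
from h import *
go(.4323,.1188,.12,20)
i=cam("wrist"); f=i["frame"][:,:,::-1]; cv2.imwrite("pics/w8.png",f[20:340,180:500])
E
```

```text
clock: 15.47
position: [0.4762, -0.396, 0.2016]
yaw 19.8 rz -0.2 | dx 0.1348 dy -0.4988 dz 0.0816 | tcp [ 0.4762 -0.396   0.2016] tilt(deg) x 0.13 y 0.31 w 0.0498 g 0.0 t 15.5
```

View pics/w8.png

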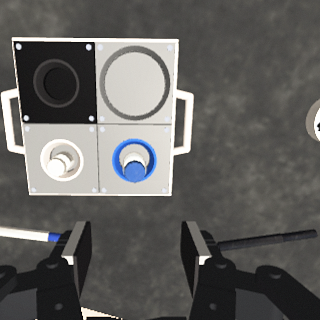

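The blue vial stands upright in the blue-collared bore at (134,162), and the white vial is still upright at (60,162). On to the amber vial.

```bash
python3 -m pendant '[{"dx":0.0112,"dy":-0.0415,"dz":0,"rx":0,"ry":0,"rz":0,"hand":0.05},{"dx":0.0112,"dy":-0.0415,"dz":0,"rx":0,"ry":0,"rz":0,"hand":0.05},{"dx":0.0112,"dy":-0.0415,"dz":0,"rx":0,"ry":0,"rz":0,"hand":0.05},{"dx":0.0112,"dy":-0.0415,"dz":0,"rx":0,"ry":0,"rz":0,"hand":0.05},{"dx":0.0112,"dy":-0.0415,"dz":0,"rx":0,"ry":0,"rz":0,"hand":0.05},{"dx":0.0112,"dy":-0.0415,"dz":0,"rx":0,"ry":0,"rz":0,"hand":0.05},{"dx":0.0112,"dy":-0.0415,"dz":0,"rx":0,"ry":0,"rz":0,"hand":0.05},{"dx":0.0112,"dy":-0.0415,"dz":0,"rx":0,"ry":0,"rz":0,"hand":0.05},{"dx":0.0112,"dy":-0.0415,"dz":0,"rx":0,"ry":0,"rz":0,"hand":0.05},{"dx":0.0112,"dy":-0.0415,"dz":0,"rx":0,"ry":0,"rz":0,"hand":0.05},{"dx":0.0112,"dy":-0.0415,"dz":0,"rx":0,"ry":0,"rz":0,"hand":0.05},{"dx":0.0112,"dy":-0.0415,"dz":0,"rx":0,"ry":0,"rz":0,"hand":0.05}]' |head -2
python3 -m pendant '[{"dx":0,"dy":0,"dz":0.03,"rx":0,"ry":0,"rz":0,"hand":0.05},{"dx":0,"dy":0,"dz":0.03,"rx":0,"ry":0,"rz":0,"hand":0.05},{"dx":0,"dy":0,"dz":0.015,"rx":0,"ry":0,"rz":0,"hand":0.05},{"dx":0,"dy":0,"dz":0,"rx":0,"ry":0,"rz":0,"hand":0.05},{"dx":0,"dy":0,"dz":0,"rx":0,"ry":0,"rz":0,"hand":0.05}]' |head -2
python3 - <<'E'
from h import *
go(.4323,.1188,.019,20)
i=cam("wrist"); f=i["frame"][:,:,::-1]; cv2.imwrite("pics/w9.png",f[80:300,150:550])
print(np.round(w2px(i,(.4323,.1188,.047)),1)-[150,80])
E
```

```text
clock: 16.52
position: [0.4323, 0.105, 0.1968]
clock: 16.93
position: [0.4327, 0.1032, 0.1218]
yaw 19.8 rz -0.2 | dx 0.0050 dy -0.0148 dz 0.1028 | tcp [0.4327 0.1032 0.1218] tilt(deg) x -0.28 y -0.07 w 0.0503 g 0.0 t 16.9
[148.6 123.3]
```

View pics/w9.png

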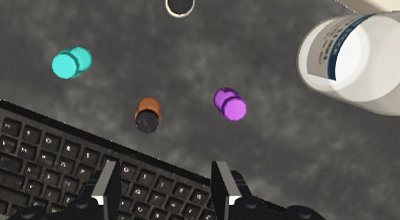

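Amber vial (brown body, black cap) is at (147,121), within 2 px of the prediction. Purple (233,107) and turquoise (66,65) are clear of the fingers.

```bash
python3 -m pendant '[{"dx":0.006,"dy":-0.015,"dz":0,"rx":0,"ry":0,"rz":0,"hand":0.05},{"dx":0,"dy":0,"dz":0.03,"rx":0,"ry":0,"rz":0,"hand":0.05},{"dx":0,"dy":0,"dz":0.035,"rx":0,"ry":0,"rz":0,"hand":0.05},{"dx":0,"dy":0,"dz":0.028,"rx":0,"ry":0,"rz":0,"hand":0.05},{"dx":0,"dy":0,"dz":0.009,"rx":0,"ry":0,"rz":0,"hand":0.05},{"dx":0,"dy":0,"dz":0,"rx":0,"ry":0,"rz":0,"hand":0.05},{"dx":0,"dy":0,"dz":0,"rx":0,"ry":0,"rz":0,"hand":0.04},{"dx":0,"dy":0,"dz":0,"rx":0,"ry":0,"rz":0,"hand":0.03}]' ; python3 -m pendant '[{"dx":0,"dy":0,"dz":0,"rx":0,"ry":0,"rz":0,"hand":0.015},{"dx":0,"dy":0,"dz":0,"rx":0,"ry":0,"rz":0,"hand":0.015},{"dx":0,"dy":0,"dz":0,"rx":0,"ry":0,"rz":0,"hand":0.015},{"dx":0,"dy":0,"dz":0,"rx":0,"ry":0,"rz":0,"hand":0.015},{"dx":0,"dy":0,"dz":0,"rx":0,"ry":0,"rz":0,"hand":0.015},{"dx":0,"dy":0,"dz":0,"rx":0,"ry":0,"rz":0,"hand":0.015}]'
```

```text
clock: 17.65
position: [0.4368, 0.1194, 0.0231]
ee_rot: [0.0, 0.985, 0.172, 0.002]
contact_force: [0.4, 0.1, 0.2]
width: 0.0305
gripper_force: 0.0
clock: 18.15
position: [0.4367, 0.1195, 0.023]
ee_rot: [0.0, 0.985, 0.172, 0.002]
contact_force: [-0.8, -1.2, 7.3]
width: 0.0218
gripper_force: 24.4
```

```bash
python3 -m pendant '[{"dx":0,"dy":0,"dz":-0.005,"rx":0,"ry":0,"rz":0,"hand":0.015},{"dx":0,"dy":0,"dz":-0.015,"rx":0,"ry":0,"rz":0,"hand":0.015},{"dx":0,"dy":0,"dz":-0.03,"rx":0,"ry":0,"rz":0,"hand":0.015},{"dx":0,"dy":0,"dz":-0.04,"rx":0,"ry":0,"rz":0,"hand":0.015},{"dx":0,"dy":0,"dz":-0.04,"rx":0,"ry":0,"rz":0,"hand":0.015},{"dx":0,"dy":0,"dz":-0.04,"rx":0,"ry":0,"rz":0,"hand":0.015},{"dx":-0.001,"dy":0.01,"dz":-0.01,"rx":0,"ry":0,"rz":0,"hand":0.015},{"dx":-0.003,"dy":0.02,"dz":0,"rx":0,"ry":0,"rz":0,"hand":0.015},{"dx":-0.004,"dy":0.03,"dz":0,"rx":0,"ry":0,"rz":0,"hand":0.015},{"dx":-0.005,"dy":0.04,"dz":0,"rx":0,"ry":0,"rz":0,"hand":0.015},{"dx":-0.005,"dy":0.04,"dz":0,"rx":0,"ry":0,"rz":0,"hand":0.015},{"dx":-0.005,"dy":0.04,"dz":0,"rx":0,"ry":0,"rz":0,"hand":0.015}]' | tail -2
python3 -m pendant '[{"dx":-0.005,"dy":0.04,"dz":0,"rx":0,"ry":0,"rz":0,"hand":0.015},{"dx":-0.005,"dy":0.04,"dz":0,"rx":0,"ry":0,"rz":0,"hand":0.015},{"dx":-0.005,"dy":0.04,"dz":0,"rx":0,"ry":0,"rz":0,"hand":0.015},{"dx":-0.005,"dy":0.04,"dz":0,"rx":0,"ry":0,"rz":0,"hand":0.015},{"dx":-0.005,"dy":0.035,"dz":0,"rx":0,"ry":0,"rz":0,"hand":0.015},{"dx":-0.003,"dy":0.025,"dz":0,"rx":0,"ry":0,"rz":0,"hand":0.015},{"dx":-0.001,"dy":0.012,"dz":0,"rx":0,"ry":0,"rz":0,"hand":0.015},{"dx":0,"dy":0,"dz":0,"rx":0,"ry":0,"rz":0,"hand":0.015},{"dx":0,"dy":0,"dz":0,"rx":0,"ry":0,"rz":0,"hand":0.015}]'|tail -2
python3 - <<'E'
from h import *
go(.529,-.2855,.05,20)
E
```

```text
width: 0.0213
gripper_force: 24.4
width: 0.0214
gripper_force: 24.4
yaw 19.8 rz -0.2 | dx 0.0035 dy 0.0020 dz 0.1513 | tcp [ 0.525  -0.2848  0.2013] tilt(deg) x -0.02 y -0.12 w 0.0214 g 24.4 t 19.9
```

```bash
python3 -m pendant '[{"dx":0.0035,"dy":0.002,"dz":0.02,"rx":0,"ry":0,"rz":0,"hand":0.015},{"dx":0,"dy":0,"dz":0.04,"rx":0,"ry":0,"rz":0,"hand":0.015},{"dx":0,"dy":0,"dz":0.04,"rx":0,"ry":0,"rz":0,"hand":0.015},{"dx":0,"dy":0,"dz":0.03,"rx":0,"ry":0,"rz":0,"hand":0.015},{"dx":0,"dy":0,"dz":0.015,"rx":0,"ry":0,"rz":0,"hand":0.015},{"dx":0,"dy":0,"dz":0.005,"rx":0,"ry":0,"rz":0,"hand":0.015},{"dx":0,"dy":0,"dz":0,"rx":0,"ry":0,"rz":0,"hand":0.015},{"dx":0,"dy":0,"dz":0,"rx":0,"ry":0,"rz":0,"hand":0.015}]'
python3 - <<'E'
from h import *
go(.529,-.2855,.031,20)
E
```

```text
clock: 20.57
position: [0.5302, -0.2857, 0.0527]
ee_rot: [0.0, 0.985, 0.173, 0.001]
contact_force: [-0.2, 0.2, 0.1]
width: 0.0219
gripper_force: 24.4
yaw 19.9 rz -0.1 | dx -0.0011 dy -0.0006 dz 0.0217 | tcp [ 0.5302 -0.2857  0.0527] tilt(deg) x 0.06 y 0.06 w 0.0219 g 24.4 t 20.6
```

```bash
python3 -m pendant '[{"dx":-0.001,"dy":-0.0005,"dz":0.007,"rx":0,"ry":0,"rz":0,"hand":0.015},{"dx":0,"dy":0,"dz":0.006,"rx":0,"ry":0,"rz":0,"hand":0.015},{"dx":0,"dy":0,"dz":0.004,"rx":0,"ry":0,"rz":0,"hand":0.015},{"dx":0,"dy":0,"dz":0.003,"rx":0,"ry":0,"rz":0,"hand":0.015},{"dx":0,"dy":0,"dz":0.002,"rx":0,"ry":0,"rz":0,"hand":0.015},{"dx":0,"dy":0,"dz":0,"rx":0,"ry":0,"rz":0,"hand":0.015},{"dx":0,"dy":0,"dz":0,"rx":0,"ry":0,"rz":0,"hand":0.015}]'
```

```text
clock: 21.15
position: [0.5284, -0.2861, 0.0307]
ee_rot: [-0.0, 0.985, 0.172, 0.0]
contact_force: [-2.1, 2.7, 7.9]
width: 0.0215
gripper_force: 24.1
```

```bash
python3 -m pendant '[{"dx":0,"dy":0,"dz":0,"rx":0,"ry":0,"rz":0,"hand":0.028},{"dx":0,"dy":0,"dz":0,"rx":0,"ry":0,"rz":0,"hand":0.035},{"dx":0,"dy":0,"dz":0,"rx":0,"ry":0,"rz":0,"hand":0.042},{"dx":0,"dy":0,"dz":0,"rx":0,"ry":0,"rz":0,"hand":0.042},{"dx":0,"dy":0,"dz":-0.01,"rx":0,"ry":0,"rz":0,"hand":0.042},{"dx":0,"dy":0,"dz":-0.02,"rx":0,"ry":0,"rz":0,"hand":0.042},{"dx":0,"dy":0,"dz":-0.03,"rx":0,"ry":0,"rz":0,"hand":0.05},{"dx":0,"dy":0,"dz":-0.04,"rx":0,"ry":0,"rz":0,"hand":0.06},{"dx":0,"dy":0,"dz":-0.04,"rx":0,"ry":0,"rz":0,"hand":0.075},{"dx":0,"dy":0,"dz":-0.03,"rx":0,"ry":0,"rz":0,"hand":0.075},{"dx":0,"dy":0,"dz":-0.03,"rx":0,"ry":0,"rz":0,"hand":0.075},{"dx":0,"dy":0,"dz":0,"rx":0,"ry":0,"rz":0,"hand":0.075}]' |head -2
python3 - <<'E'
from h import *
go(.5344,.2288,.2,20)
i=cam("wrist"); f=i["frame"][:,:,::-1]; cv2.imwrite("pics/w10.png",f[60:340,180:500])
E
```

```text
clock: 22.15
position: [0.5314, -0.2885, 0.2375]
yaw 19.8 rz -0.2 | dx 0.1797 dy -0.4850 dz 0.0375 | tcp [ 0.5314 -0.2885  0.2375] tilt(deg) x 0.46 y 0.66 w 0.0750 g 0.0 t 22.1
```

View pics/w10.png

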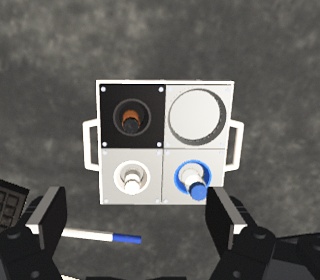

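All three vials are upright and seated: amber in the black block at (131,120), white at (132,180), blue at (196,185). The large bore at (197,118) is free, so the bottle is next. My picture budget is spent, so from here I'll check with numbers.

```bash
python3 -m pendant '[{"dx":0.015,"dy":-0.0404,"dz":0,"rx":0,"ry":0,"rz":0,"hand":0.075},{"dx":0.015,"dy":-0.0404,"dz":0,"rx":0,"ry":0,"rz":0,"hand":0.075},{"dx":0.015,"dy":-0.0404,"dz":0,"rx":0,"ry":0,"rz":0,"hand":0.075},{"dx":0.015,"dy":-0.0404,"dz":0,"rx":0,"ry":0,"rz":0,"hand":0.075},{"dx":0.015,"dy":-0.0404,"dz":0,"rx":0,"ry":0,"rz":0,"hand":0.075},{"dx":0.015,"dy":-0.0404,"dz":0,"rx":0,"ry":0,"rz":0,"hand":0.075},{"dx":0.015,"dy":-0.0404,"dz":0,"rx":0,"ry":0,"rz":0,"hand":0.075},{"dx":0.015,"dy":-0.0404,"dz":0,"rx":0,"ry":0,"rz":0,"hand":0.075},{"dx":0.015,"dy":-0.0404,"dz":0,"rx":0,"ry":0,"rz":0,"hand":0.075},{"dx":0.015,"dy":-0.0404,"dz":0,"rx":0,"ry":0,"rz":0,"hand":0.075},{"dx":0.015,"dy":-0.0404,"dz":0,"rx":0,"ry":0,"rz":0,"hand":0.075},{"dx":0.015,"dy":-0.0404,"dz":0,"rx":0,"ry":0,"rz":0,"hand":0.075}]' |head -2
python3 -m pendant '[{"dx":0,"dy":0,"dz":0,"rx":0,"ry":0,"rz":0,"hand":0.075},{"dx":0,"dy":0,"dz":0,"rx":0,"ry":0,"rz":0,"hand":0.075}]' |head -2
python3 - <<'E'
from h import *
go(.5344,.2288,.096,20)
i=cam("wrist"); hsv=cv2.cvtColor(i["frame"],cv2.COLOR_RGB2HSV)
m=cv2.inRange(hsv,(8,150,120),(25,255,255)); n,_,st,ce=cv2.connectedComponentsWithStats(m)
k=1+st[1:,4].argmax(); print("orange bbox",st[k],ce[k])
# predicted outline of cap cylinder (radius 22.5, z .093...119) at the estimate
a=np.linspace(0,2*np.pi,60)
def box(x,y):
    q=np.array([w2px(i,(x+.0225*np.cos(t),y+.0225*np.sin(t),z)) for t in a for z in (.093,.119)]); return q.min(0),q.max(0)
print(box(.5344,.2288)); i0=box(.5344,.2288)
p=np.array([w2px(i,(.5344,.2288,.119)),w2px(i,(.5444,.2288,.119)),w2px(i,(.5344,.2388,.119))]); print(p.round(1))
E
```

```text
clock: 23.2
position: [0.5322, 0.2154, 0.2284]
clock: 23.37
position: [0.5322, 0.2156, 0.2281]
yaw 20.1 rz 0.1 | dx 0.0066 dy -0.0117 dz 0.1321 | tcp [0.5322 0.2156 0.2281] tilt(deg) x -0.15 y -0.00 w 0.0749 g 0.0 t 23.4
orange bbox [ 280  162   46   50 1713] [302.86398132 187.73613543]
(array([279.77809293, 161.46834327]), array([328.19277019, 213.02190378]))
[[304.  190.3]
 [307.6 180.4]
 [293.8 186.7]]
```

```bash
python3 -m pendant '[{"dx":0.007,"dy":-0.012,"dz":0.02,"rx":0,"ry":0,"rz":0,"hand":0.075},{"dx":0,"dy":0,"dz":0.03,"rx":0,"ry":0,"rz":0,"hand":0.075},{"dx":0,"dy":0,"dz":0.03,"rx":0,"ry":0,"rz":0,"hand":0.075},{"dx":0,"dy":0,"dz":0.03,"rx":0,"ry":0,"rz":0,"hand":0.075},{"dx":0,"dy":0,"dz":0.015,"rx":0,"ry":0,"rz":0,"hand":0.075},{"dx":0,"dy":0,"dz":0.006,"rx":0,"ry":0,"rz":0,"hand":0.075},{"dx":0,"dy":0,"dz":0,"rx":0,"ry":0,"rz":0,"hand":0.065},{"dx":0,"dy":0,"dz":0,"rx":0,"ry":0,"rz":0,"hand":0.055},{"dx":0,"dy":0,"dz":0,"rx":0,"ry":0,"rz":0,"hand":0.052}]' 60; python3 -m pendant '[{"dx":0,"dy":0,"dz":0,"rx":0,"ry":0,"rz":0,"hand":0.035},{"dx":0,"dy":0,"dz":0,"rx":0,"ry":0,"rz":0,"hand":0.035},{"dx":0,"dy":0,"dz":0,"rx":0,"ry":0,"rz":0,"hand":0.035},{"dx":0,"dy":0,"dz":0,"rx":0,"ry":0,"rz":0,"hand":0.035},{"dx":0,"dy":0,"dz":0,"rx":0,"ry":0,"rz":0,"hand":0.035},{"dx":0,"dy":0,"dz":0,"rx":0,"ry":0,"rz":0,"hand":0.035}]'
```

```text
clock: 24.17
position: [0.5371, 0.2269, 0.0999]
ee_rot: [-0.0, 0.985, 0.171, 0.001]
contact_force: [-0.2, 0.6, -0.4]
width: 0.0523
gripper_force: 0.1
clock: 24.67
position: [0.5372, 0.2276, 0.1005]
ee_rot: [-0.0, 0.985, 0.172, 0.002]
contact_force: [0.3, 0.3, 6.3]
width: 0.0429
gripper_force: 60.7
```

```bash
python3 -m pendant '[{"dx":0,"dy":0,"dz":-0.005,"rx":0,"ry":0,"rz":0,"hand":0.035},{"dx":0,"dy":0,"dz":-0.015,"rx":0,"ry":0,"rz":0,"hand":0.035},{"dx":0,"dy":0,"dz":-0.025,"rx":0,"ry":0,"rz":0,"hand":0.035},{"dx":0,"dy":0,"dz":-0.035,"rx":0,"ry":0,"rz":0,"hand":0.035},{"dx":0,"dy":0,"dz":-0.035,"rx":0,"ry":0,"rz":0,"hand":0.035},{"dx":0,"dy":0,"dz":-0.035,"rx":0,"ry":0,"rz":0,"hand":0.035},{"dx":0,"dy":0,"dz":-0.03,"rx":0,"ry":0,"rz":0,"hand":0.035},{"dx":0,"dy":0,"dz":-0.02,"rx":0,"ry":0,"rz":0,"hand":0.035},{"dx":-0.003,"dy":0.01,"dz":0,"rx":0,"ry":0,"rz":0,"hand":0.035},{"dx":-0.006,"dy":0.02,"dz":0,"rx":0,"ry":0,"rz":0,"hand":0.035},{"dx":-0.009,"dy":0.028,"dz":0,"rx":0,"ry":0,"rz":0,"hand":0.035},{"dx":-0.012,"dy":0.036,"dz":0,"rx":0,"ry":0,"rz":0,"hand":0.035}]'
```

```text
clock: 25.67
position: [0.5383, 0.1284, 0.2963]
ee_rot: [-0.0, 0.985, 0.173, -0.002]
contact_force: [1.2, -0.3, -3.0]
width: 0.0427
gripper_force: 61.4
```

```bash
python3 -m pendant '[{"dx":-0.012,"dy":0.038,"dz":0,"rx":0,"ry":0,"rz":0,"hand":0.035},{"dx":-0.012,"dy":0.038,"dz":0,"rx":0,"ry":0,"rz":0,"hand":0.035},{"dx":-0.012,"dy":0.038,"dz":0,"rx":0,"ry":0,"rz":0,"hand":0.035},{"dx":-0.012,"dy":0.038,"dz":0,"rx":0,"ry":0,"rz":0,"hand":0.035},{"dx":-0.012,"dy":0.038,"dz":0,"rx":0,"ry":0,"rz":0,"hand":0.035},{"dx":-0.012,"dy":0.038,"dz":0,"rx":0,"ry":0,"rz":0,"hand":0.035},{"dx":-0.012,"dy":0.038,"dz":0,"rx":0,"ry":0,"rz":0,"hand":0.035},{"dx":-0.012,"dy":0.038,"dz":0,"rx":0,"ry":0,"rz":0,"hand":0.035},{"dx":-0.012,"dy":0.038,"dz":0,"rx":0,"ry":0,"rz":0,"hand":0.035},{"dx":-0.012,"dy":0.038,"dz":0,"rx":0,"ry":0,"rz":0,"hand":0.035},{"dx":-0.012,"dy":0.036,"dz":0,"rx":0,"ry":0,"rz":0,"hand":0.035},{"dx":-0.01,"dy":0.028,"dz":0,"rx":0,"ry":0,"rz":0,"hand":0.035}]'
python3 -m pendant '[{"dx":0,"dy":0.01,"dz":0,"rx":0,"ry":0,"rz":0,"hand":0.035},{"dx":0,"dy":0,"dz":0,"rx":0,"ry":0,"rz":0,"hand":0.035},{"dx":0,"dy":0,"dz":0,"rx":0,"ry":0,"rz":0,"hand":0.035}]' |tail -2
python3 - <<'E'
from h import *
go(.558,-.367,.135,20)
E
```

```text
clock: 26.67
position: [0.5545, -0.3407, 0.2956]
ee_rot: [-0.001, 0.985, 0.171, -0.002]
contact_force: [0.9, 0.6, -3.0]
width: 0.0432
gripper_force: 61.4
width: 0.0429
gripper_force: 61.6
yaw 19.7 rz -0.3 | dx -0.0077 dy 0.0193 dz 0.1613 | tcp [ 0.5587 -0.3463  0.2963] tilt(deg) x -0.11 y -0.24 w 0.0429 g 61.6 t 26.9
```

```bash
python3 -m pendant '[{"dx":-0.0075,"dy":0.0195,"dz":0,"rx":0,"ry":0,"rz":-0.3,"hand":0.035},{"dx":0,"dy":0,"dz":0.03,"rx":0,"ry":0,"rz":0,"hand":0.035},{"dx":0,"dy":0,"dz":0.035,"rx":0,"ry":0,"rz":0,"hand":0.035},{"dx":0,"dy":0,"dz":0.035,"rx":0,"ry":0,"rz":0,"hand":0.035},{"dx":0,"dy":0,"dz":0.035,"rx":0,"ry":0,"rz":0,"hand":0.035},{"dx":0,"dy":0,"dz":0.02,"rx":0,"ry":0,"rz":0,"hand":0.035},{"dx":0,"dy":0,"dz":0.006,"rx":0,"ry":0,"rz":0,"hand":0.035},{"dx":0,"dy":0,"dz":0,"rx":0,"ry":0,"rz":0,"hand":0.035},{"dx":0,"dy":0,"dz":0,"rx":0,"ry":0,"rz":0,"hand":0.035}]'
python3 - <<'E'
from h import *
go(.558,-.367,.1085,20)
i=cam("wrist"); hsv=cv2.cvtColor(i["frame"],cv2.COLOR_RGB2HSV); s=manip.get_state()
m=cv2.inRange(hsv,(8,150,120),(25,255,255)); n,_,st,ce=cv2.connectedComponentsWithStats(m)
k=1+st[1:,4].argmax(); print("orange bbox",st[k])
# far edge (top row) of cap top circle for tool-x offset o
X=rot(s["ee_rot"])[:,0]
for o in (-.006,-.004,-.002,0,.002):
    c=s["position"]+o*X; a=np.linspace(0,2*np.pi,90)
    q=np.array([w2px(i,(c[0]+.0225*np.cos(t),c[1]+.0225*np.sin(t),c[2]+z)) for t in a for z in (-.007,.0185)]); print(o,q.min(0).round(1),q.max(0).round(1))
E
```

```text
clock: 27.67
position: [0.56, -0.3668, 0.1387]
ee_rot: [0.001, 0.985, 0.175, 0.001]
contact_force: [0.2, -0.5, -3.0]
width: 0.0428
gripper_force: 61.8
yaw 20.2 rz 0.2 | dx -0.0019 dy -0.0005 dz 0.0302 | tcp [ 0.56   -0.3668  0.1387] tilt(deg) x 0.05 y 0.07 w 0.0428 g 61.8 t 27.7
orange bbox [ 274  215   85   91 5614]
-0.006 [274.2 221.5] [363.8 319.1]
-0.004 [274.  218.2] [364. 316.]
-0.002 [273.9 214.9] [364.2 312.8]
0 [273.7 211.6] [364.4 309.6]
0.002 [273.5 208.2] [364.6 306.3]
```

```bash
python3 -m pendant '[{"dx":-0.0015,"dy":-0.0015,"dz":0.004,"rx":0,"ry":0,"rz":0,"hand":0.035},{"dx":0,"dy":0,"dz":0.008,"rx":0,"ry":0,"rz":0,"hand":0.035},{"dx":0,"dy":0,"dz":0.006,"rx":0,"ry":0,"rz":0,"hand":0.035},{"dx":0,"dy":0,"dz":0.004,"rx":0,"ry":0,"rz":0,"hand":0.035},{"dx":0,"dy":0,"dz":0.003,"rx":0,"ry":0,"rz":0,"hand":0.035},{"dx":0,"dy":0,"dz":0.002,"rx":0,"ry":0,"rz":0,"hand":0.035},{"dx":0,"dy":0,"dz":0,"rx":0,"ry":0,"rz":0,"hand":0.035},{"dx":0,"dy":0,"dz":0,"rx":0,"ry":0,"rz":0,"hand":0.035}]'
```

```text
clock: 28.38
position: [0.5574, -0.3667, 0.1103]
ee_rot: [-0.0, 0.985, 0.174, -0.0]
contact_force: [1.0, -0.8, -2.3]
width: 0.0429
gripper_force: 61.9
```

```bash
python3 -m pendant '[{"dx":0,"dy":0,"dz":0.001,"rx":0,"ry":0,"rz":0,"hand":0.035},{"dx":0,"dy":0,"dz":0.001,"rx":0,"ry":0,"rz":0,"hand":0.035},{"dx":0,"dy":0,"dz":0,"rx":0,"ry":0,"rz":0,"hand":0.035},{"dx":0,"dy":0,"dz":0,"rx":0,"ry":0,"rz":0,"hand":0.035}]'
```

```text
clock: 28.72
position: [0.5574, -0.3668, 0.1087]
ee_rot: [0.0, 0.985, 0.175, 0.0]
contact_force: [-0.1, -0.2, -3.1]
width: 0.0428
gripper_force: 62.0
```

```bash
python3 -m pendant '[{"dx":0,"dy":0,"dz":0.001,"rx":0,"ry":0,"rz":0,"hand":0.035},{"dx":0,"dy":0,"dz":0.0005,"rx":0,"ry":0,"rz":0,"hand":0.035},{"dx":0,"dy":0,"dz":0,"rx":0,"ry":0,"rz":0,"hand":0.035},{"dx":0,"dy":0,"dz":0,"rx":0,"ry":0,"rz":0,"hand":0.035}]'
```

```text
clock: 29.05
position: [0.5577, -0.3667, 0.1085]
ee_rot: [0.001, 0.985, 0.175, 0.001]
contact_force: [-0.7, 1.6, 5.5]
width: 0.0433
gripper_force: 62.7
```

Seated. Releasing and lifting clear.

```bash
python3 -m pendant '[{"dx":0,"dy":0,"dz":0,"rx":0,"ry":0,"rz":0,"hand":0.048},{"dx":0,"dy":0,"dz":0,"rx":0,"ry":0,"rz":0,"hand":0.055},{"dx":0,"dy":0,"dz":0,"rx":0,"ry":0,"rz":0,"hand":0.065},{"dx":0,"dy":0,"dz":0,"rx":0,"ry":0,"rz":0,"hand":0.07},{"dx":0,"dy":0,"dz":-0.01,"rx":0,"ry":0,"rz":0,"hand":0.07},{"dx":0,"dy":0,"dz":-0.02,"rx":0,"ry":0,"rz":0,"hand":0.07},{"dx":0,"dy":0,"dz":-0.03,"rx":0,"ry":0,"rz":0,"hand":0.07},{"dx":0,"dy":0,"dz":-0.035,"rx":0,"ry":0,"rz":0,"hand":0.07},{"dx":0,"dy":0,"dz":-0.035,"rx":0,"ry":0,"rz":0,"hand":0.07},{"dx":0,"dy":0,"dz":-0.02,"rx":0,"ry":0,"rz":0,"hand":0.07},{"dx":0,"dy":0,"dz":0,"rx":0,"ry":0,"rz":0,"hand":0.07},{"dx":0,"dy":0,"dz":0,"rx":0,"ry":0,"rz":0,"hand":0.07}]'
python3 - <<'E'
from h import *
i=cam("wrist"); hsv=cv2.cvtColor(i["frame"],cv2.COLOR_RGB2HSV); a=np.linspace(0,2*np.pi,90)
def blob(lo,hi):
    m=cv2.inRange(hsv,lo,hi); n,_,st,_=cv2.connectedComponentsWithStats(m); return st[1:][st[1:,4].argsort()[::-1][:3]].tolist()
print("orange",blob((8,150,120),(25,255,255)))
c=(.5558,-.3674)
q=np.array([w2px(i,(c[0]+.0225*np.cos(t),c[1]+.0225*np.sin(t),z)) for t in a for z in (.101,.127)]); print("upright seated outline",q.min(0).round(1),q.max(0).round(1))
print("blue",blob((100,120,80),(125,255,255)), "exp blue cap", np.round(w2px(i,(.476,-.3948,.064)),1))
for n,p in [("white",(.4472,-.3143,.055)),("amber",(.5265,-.2865,.055))]:
    u,v=np.round(w2px(i,p)).astype(int); print(n,(u,v),i["frame"][v-2:v+3,u-2:u+3].mean((0,1)).round())
E
```

```text
clock: 30.05
position: [0.5579, -0.3671, 0.2593]
ee_rot: [0.002, 0.985, 0.175, 0.001]
contact_force: [-0.1, 0.1, -0.5]
width: 0.0699
gripper_force: 0.0
orange [[292, 168, 41, 44, 1455], [247, 166, 13, 13, 88]]
upright seated outline [293.4 166.4] [337.6 213.7]
blue [[296, 213, 36, 37, 516], [248, 284, 23, 9, 146], [0, 85, 4, 21, 51]] exp blue cap [314.2 241.4]
white (np.int64(251), np.int64(238)) [254. 254. 253.]
amber (np.int64(247), np.int64(177)) [51. 51. 51.]
```

```bash
python3 -c "
from rig import manip
print(manip.sign_off())"
```

```text
the job is handed in; nothing more can be done
None
```

The carrier is loaded and handed in at about 30 s: the white, blue and amber vials and then the orange bottle are each upright and seated in their own bores, and the blue-capped bottle and clear vial were never touched; my final check of the bottle was by image measurement because I had used up my picture views.

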